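# Feel a camera slide for its tight spot and clamp the carriage on it

### The arm

A 6-joint arm with a two-finger parallel gripper is mounted at the origin on the work surface. World frame = base frame: x ahead of the robot, y to its left, z up, the work surface at z = 0. Lengths are in m, angles in rad, forces in N, time in s.
With the tool pointing down it reaches from about 0.35 to 0.775 m from the base axis. Payload 5.5 kg.
Tool frame: the origin (TCP) lies at the very end of the fingers, on their centre line; the grasp point (between the pads) lies 19 mm behind it (env.grip_point_offset is the distance from the TCP to the grasp point, in m); z points along the fingers, y is the line along which they close (so a half turn about z gives the same grasp; the last joint's range is limited). The gripper opens to 85 mm and grips with 20 to 120 N. Pads are 22 mm wide; open, the fingers measure 114 mm over their backs; the gripper's body (76 mm by 85 mm) begins 54 mm behind the grasp point. The pads swing forward as they close: fully open they stand 13 mm farther back than shut.
Start: joints at [-1.378, 0.313, 0.046, 1.304, 0, 1.431], TCP at [0.188, -0.543, 0.208] pointing down, gripper open.
Joint ranges: [-2.76, 2.76], [-0.86, 1.69], [-1.03, 1.26], [-2.2, 2.34], [-1.47, 1.5], [-3.14, 3.14]. Speed limits (rad/s): [2.57, 2.57, 3.14, 3.14, 3.14, 3.14].

### API

Orientations are given as a unit quaternion [w, x, y, z].
In Python, from workcell import sensors, imaging, workorder, env gives the robot as it stands.
- The arm moves only by the shell command python3 -m handwheel 'ROWS' [FORCE]. ROWS is JSON, a list of rows, each a list of 5 numbers: the shift along the tool's x, y, z in mm, then the turn about the tool's z in rad, then the opening, from 0 (shut) to 1 (fully open). A call has 1 to 8 rows; each row is the pose to reach, as a shift and turn from the pose commanded when the call began, along the tool's axes at that moment; what a row does not reach only later rows make up. A row lasts 1/10 s, in which the tool goes at most 50 mm and 8.59 degrees, less where a joint would pass 70% of its speed; a pose out of reach is approached as far as the arm can. A call with a gripper value outside its range is refused whole. The fingers move at their own pace and stop on an object; FORCE is the grip in N (left out, the last holds). Time passes only in rows, so rows that repeat a pose let the fingers close. It gives the time, the measured TCP pose, the force, the opening and the grip force at its end, in the units of the state.
- sensors.get_state(): the state, without advancing time (a new reading comes with each control period).
- imaging.read_camera(name): name is "scene" or "top" or "wrist"; returns a dict with "color" (480x640x3 uint8, blue, green, red), "z_map" (480x640 float32, m along the optical axis (not along the pixel's ray), 0 where there is no reading), "fx", "fy", "cx", "cy" (pixels), "xyz" and "rotation" of the camera in the world. Camera axes: x right, y down, z forward; pixel columns grow to the right and rows downward; lengths in m; the calibration is good to about 2 mm. A picture is of the moment at which its call begins.
- workorder.hand_in(): hands the job in; it is judged then, once.
The state is a dict: "clock": time; "joint_pos": joint angles; "qvel": joint speeds; "tau": joint torques, N m; "tcp_pos": TCP position; "orientation": TCP orientation; "wrist_force": force on the tool from outside, world axes, zero at the start; "ft_torque": the same for the moment, N m; "finger_gap": finger opening in m; "grip_force": force on a finger pad.
Only numpy, scipy, OpenCV 4.12 (cv2) and the standard library are available. Lean on these libraries where they do the work, as an engineer would, in place of code of your own. Each camera call takes 0.05 s, during which the arm holds its last target. There are 200 camera calls.

### The job

The evidence camera slide has begun to catch somewhere along its rails. Stroke its carriage gently through its full travel, first home until it rests against the buffer at the red end, then all the way out until it rests against the buffer at the dark end, feeling for the place where it drags. Then bring it back, stand it in the middle of that tight spot, do the clamp knob up there so the fitter can find the place, let go, and leave the other things on the bench alone.

Things in the scene. Friction and masses are not known exactly. Their poses are not given: they have to be found in the camera images.
- slide: the camera slide: an aluminium bed 124 x 400 mm, 60 mm high over its end blocks, fixed on the bench. Origin: centre of its underside. Its y axis runs along the rails, from the red (home) end block at -y to the dark grey end block at +y
- way: the two steel rails on the bed, 336 mm long, frame of slide. They have one tight spot, unseen and not given here: over 16 to 18 mm of travel, plus an 8 mm ramp before and after, drag rises from about 1 N to 5-12 N (most on the way in), alike in both directions. Its middle is met at carriage y between -75 and +50 mm in the slide's frame. Only in the spot do the rails press on the carriage
- carriage: the blue carriage, a plate 112 x 110 x 12 mm on four bearing blocks, 0.7 kg, with an empty black camera shoe and the clamp knob on top; slides only along the slide's y. Origin: centre of the plate's underside, 44 mm above the slide's origin. It meets the home buffer at y = -100 mm, the far one at +100 mm in the slide's frame; it starts at +68 to +95 mm, clear of the tight spot
- clamp_grip (a point): middle of the orange bar of the clamp knob, 80 mm above the bench, on the knob's turning axis, at x = 0, y = +30 mm from the carriage's origin. The bar is 50 mm long along this point's x, 12 mm wide along its y, 24 mm high, its underside 12 mm above the carriage plate. At clamp = 0 the bar lies across the rails (point axes parallel to the slide's)
- clamp (a joint): turn of the clamp knob, rad: 0 loose, grows clockwise seen from above, end of travel 1.4. Keeps its angle (0.1 N m of friction); starts at 0 to 0.25. It turns an eccentric against the brake bar between the rails, which bites from about 0.5 on and stiffens a little (to about 0.2 N m); from 1.1 it is done up. Carriage and knob can be moved with one and the same grip
- home_buffer: black rubber-faced sprung buffer, 18 mm across, on the red end block, 50 mm above the bench. Origin: middle of its face. Spring 2.5 N/mm from the first touch, 8 mm of travel. Resting against it means pressing it with more than 1 N; over 15 N is ramming it
- far_buffer: the same buffer on the dark grey end block
- camera: black camera with its lens, 62 x 130 mm (lens to 90 mm), 100 mm high, standing beyond the slide. Bystander
- marker: yellow folded exhibit marker, 70 mm wide, 85 mm high, beside the camera. Bystander
- scale_bar: flat white L-shaped photo scale, 150 x 100 mm, 4 mm thick, lying on the robot's side of the slide. Bystander
- bottle_a: brown sample bottle with yellow label, 60 mm across, 165 mm high, left of the slide. Bystander
- bottle_b: a second bottle like it. Bystander
- parcel: tan taped parcel, 190 x 125 x 55 mm, right of the slide. Bystander
- scoop: steel scoop with a wooden handle, 200 mm long, lying to the right, near the balance. Bystander

How it is judged:
By the outcome, as a careful person would: the job done as asked, in the order asked, and still so for the second after the job is handed in, with the robot touching nothing.
It also fails if it takes over 72 s, if anything falls off the work surface, if the arm or the gripper's body presses on something with over 40 N, if the wrist force passes 120 N, or if a joint passes its speed limit or range.

## Working session

There is one attempt and no reset: what is moved stays moved. The work goes in short steps, Python scripts to look and compute and a shell command to move; the robot and the scene stay as the last step left them, time stands still between calls to the robot, and variables do not carry over. Pictures are saved under pics/ and viewed, at most 10 in all, crops included, and the job is handed in when it is done.

```bash
ls; mkdir -p pics
cat > h.py <<'E'
import numpy as np, cv2
from workcell import sensors, imaging, workorder, env
def pts(c):
    z=c["z_map"]; v,u=np.mgrid[0:480,0:640]
    p=np.stack([(u-c["cx"])/c["fx"]*z,(v-c["cy"])/c["fy"]*z,z],-1)
    return p@np.array(c["rotation"]).T+np.array(c["xyz"])
E
python3 - <<'E'
from h import *
c=imaging.read_camera("top"); cv2.imwrite("pics/top.png",c["color"])
print(c["xyz"],c["rotation"],c["fx"],env.grip_point_offset)
np.savez("top.npz",**c)
s=sensors.get_state(); print(s)
E
```

```text
pics
[0.48139112 0.03855742 1.35374899] [ 0.01942865 -0.69926942  0.71360135 -0.03765524] 562.9904899157885 0.0187
{'clock': 0.05, 'joint_pos': array([-1.37760564e+00,  3.13997168e-01,  4.49864180e-02,  1.30358878e+00,
       -3.48338765e-05,  1.43117554e+00]), 'qvel': array([-4.37828901e-04, -1.16036828e-03,  1.96936994e-03, -1.19104059e-03,
        9.14249609e-04,  3.48236749e-05]), 'tau': array([ 2.60015913e-03, -4.82154143e+01,  2.99548960e+01,  1.32581993e-02,
       -9.31151340e-05,  1.02966493e-05]), 'tcp_pos': array([ 0.18771643, -0.54291836,  0.20711378]), 'orientation': array([-9.00811333e-04,  9.86186082e-01,  1.65638757e-01, -4.15571384e-05]), 'wrist_force': array([-1.56602976e-04,  9.62095100e-02,  4.07436820e-01]), 'ft_torque': array([-0.04321987,  0.04207821, -0.02261152]), 'grip_force': 0.0, 'finger_gap': 0.0855444368838636}
```

View pics/top.png

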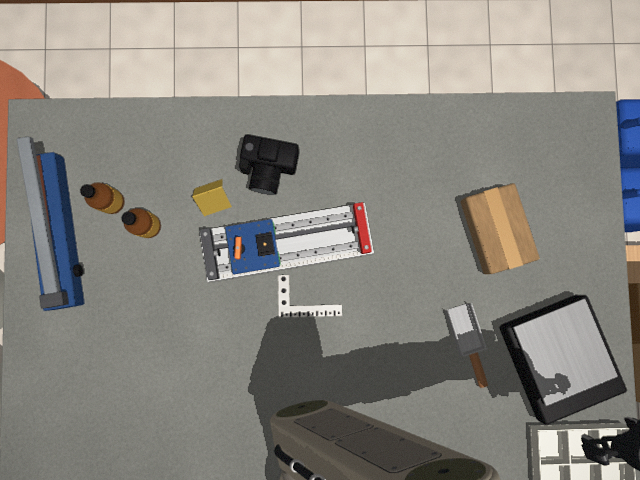

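The top view shows the slide with its red end block at about (363,228) and dark block at (207,254). The carriage is near the dark end, with the orange bar at (238,247). The camera and marker are beyond the slide, and the scale bar is on the near side.

```bash
cat >> h.py <<'E'
from scipy.spatial.transform import Rotation as R
def ray(c,uv,h):
    q=np.array(c["rotation"]).ravel()
    M=R.from_quat(q[[1,2,3,0]]).as_matrix() if q.size==4 else q.reshape(3,3)
    o=np.array(c["xyz"]); uv=np.atleast_2d(np.asarray(uv,float))
    d=np.c_[(uv[:,0]-c["cx"])/c["fx"],(uv[:,1]-c["cy"])/c["fy"],np.ones(len(uv))]@M.T
    return o+d*((h-o[2])/d[:,2])[:,None]
def mask(c,lo,hi,box=None):
    m=cv2.inRange(cv2.cvtColor(c["color"],cv2.COLOR_BGR2HSV),lo,hi)
    if box:
        k=np.zeros_like(m);u0,v0,u1,v1=box;k[v0:v1,u0:u1]=1;m=m*k
    n,l,s,ce=cv2.connectedComponentsWithStats(m)
    i=1+np.argmax(s[1:,4]); return (l==i).astype(np.uint8)
def rect(c,m,h):
    ct=max(cv2.findContours(m,cv2.RETR_EXTERNAL,cv2.CHAIN_APPROX_NONE)[0],key=cv2.contourArea)
    p=ray(c,ct[:,0,:],h)[:,:2]
    (cx,cy),(w,l),a=cv2.minAreaRect((p*1000).astype(np.float32))
    b=cv2.boxPoints(((cx,cy),(w,l),a)); e=[b[1]-b[0],b[2]-b[1]]; e=max(e,key=np.linalg.norm)
    return (cx,cy),sorted((w,l)),np.degrees(np.arctan2(e[1],e[0]))
E
python3 - <<'E'
from h import *
B=(190,190,390,290)
for n in ("top","scene"):
    c=dict(np.load("top.npz")) if n=="top" else imaging.read_camera(n)
    if n=="scene": cv2.imwrite("pics/scene.png",c["color"]); np.savez("scene.npz",**c); B=None; print(c["xyz"])
    for nm,lo,hi,h in (("red",(0,120,90),(6,255,255),.06),("blue",(100,120,40),(125,255,255),.056),("orange",(7,170,150),(18,255,255),.092)):
        try:
            m=mask(c,lo,hi,B if n=="top" else None); v,u=np.nonzero(m); print(n,nm,m.sum(),u.mean(),v.mean(),np.median(c["z_map"][m>0]),rect(c,m,h))
        except Exception as e: print(nm,e)
c=dict(np.load("top.npz"))
m=mask(c,(0,0,30),(179,90,100),(198,220,222,285)); print("dark",m.sum(),rect(c,m,.06))
E
```

```text
top red 445 361.9438202247191 227.29438202247192 1.3028672 ((610.025146484375, -100.25079345703125), [22.496074676513672, 117.69619750976562], np.float32(8.873925))
top blue 1604 250.7724438902743 246.47443890274315 1.2965176 ((571.8173217773438, 154.73406982421875), [109.10784912109375, 110.46041870117188], np.float32(8.488492))
top orange 64 237.625 246.671875 1.26005 ((566.93017578125, 183.83375549316406), [11.153417587280273, 47.14820861816406], np.float32(-0.58615094))
[1.5282826  0.17233158 0.92966075]
scene red 225 262.65777777777777 252.54666666666665 1.2783595 ((613.0744018554688, -98.29432678222656), [21.67902946472168, 117.39929962158203], np.float32(9.257039))
scene blue 10269 583.6617976433928 90.1699289122602 2.04681 ((-934.8038940429688, 1135.4930419921875), [339.482421875, 2645.67822265625], np.float32(-23.349998))
scene orange 18 371.55555555555554 245.22222222222223 1.2553898 ((582.4549560546875, 185.42205810546875), [7.778967380523682, 20.0147705078125], np.float32(3.1188774))
dark 643 ((560.686279296875, 245.6513671875), [45.99977111816406, 123.99638366699219], np.float32(9.367763))
```

View pics/scene.png

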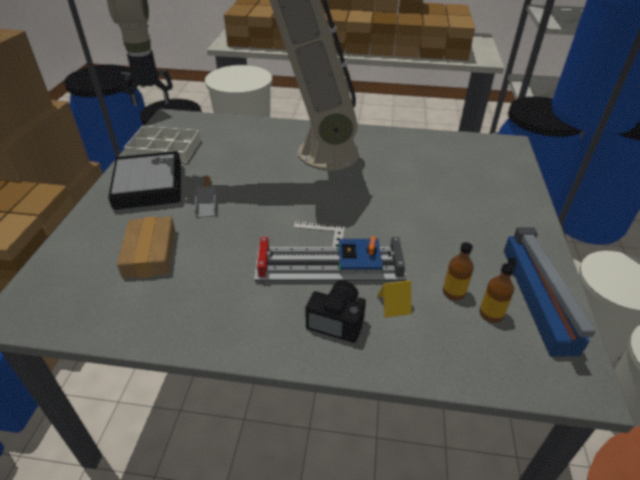

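The scene view agrees with the top view: red block at (262,252), carriage with orange bar at (372,245), dark block at (397,255). The slide is yawed about 8.7° and the bar is about 0.16 rad clockwise from it. I'll move over the knob using the half-turn yaw, because that keeps joint 6 in range.

```bash
cat >> h.py <<'E'
def to(x,y,z,yaw):
    "print shift in mm in tool axes and turn to reach world target; yaw = heading of tool x, deg"
    s=sensors.get_state(); q=s["orientation"]; M=R.from_quat(q[[1,2,3,0]]).as_matrix()
    d=M.T@(np.array([x,y,z])-s["tcp_pos"])*1000
    h=np.degrees(np.arctan2(M[1,0],M[0,0])); t=-np.radians((yaw-h+180)%360-180)
    print("tcp",s["tcp_pos"].round(4),"yaw",h.round(2),"shift",d.round(1),"turn",round(t,3))
E
python3 -m handwheel '[[37,-35,0,-0.14,0.4],[75,-70,0,-0.28,0.4],[112,-105,0,-0.42,0.4],[149,-140,0,-0.56,0.4],[186,-175,0,-0.7,0.4],[224,-210,0,-0.84,0.4],[261,-245,0,-0.98,0.4],[298,-281,0,-1.12,0.4]]' 40
python3 -c "
from h import *; to(.567,.184,.17,179.4)"
```

```text
clock: 0.9
tcp_pos: [0.3737, -0.1872, 0.2079]
orientation: [0.0, 0.746, 0.666, 0.0]
wrist_force: [0.5, 0.1, -0.2]
finger_gap: 0.0342
grip_force: 0.0
tcp [ 0.3737 -0.1872  0.2079] yaw 83.54 shift [390.6 150.3  37.9] turn -1.673
```

```bash
python3 -m handwheel '[[46,18,0,-0.14,0.4],[92,35,0,-0.28,0.4],[138,53,0,-0.42,0.4],[184,71,0,-0.56,0.4],[230,88,0,-0.7,0.4],[276,106,10,-0.84,0.4],[322,124,20,-0.98,0.4],[360,138,30,-1.12,0.4]]'
python3 -m handwheel '[[0,0,0,-0.14,0.4],[0,0,0,-0.28,0.4],[0,0,0,-0.42,0.4],[0,0,0,-0.55,0.4],[0,0,0,-0.55,0.4],[0,0,0,-0.55,0.4]]'
python3 - <<'E'
from h import *
to(.567,.184,.13,179.4)
c=imaging.read_camera("wrist"); cv2.imwrite("pics/w1.png",c["color"]); np.savez("w1.npz",**c)
for nm,lo,hi,h in (("blue",(100,120,40),(125,255,255),.056),("orange",(7,170,120),(18,255,255),.092)):
    m=mask(c,lo,hi); print(nm,m.sum(),np.median(c["z_map"][m>0]),rect(c,m,h))
E
```

```text
clock: 1.7
tcp_pos: [0.5534, 0.1546, 0.1772]
orientation: [-0.0, 0.277, 0.961, -0.0]
wrist_force: [-0.0, -0.3, -0.4]
finger_gap: 0.0342
grip_force: 0.0
clock: 2.3
tcp_pos: [0.5525, 0.1521, 0.1776]
orientation: [-0.0, 0.011, 1.0, -0.0]
wrist_force: [0.2, 0.6, -0.2]
finger_gap: 0.0343
grip_force: 0.0
tcp [0.5525 0.1521 0.1776] yaw 178.75 shift [-13.8  32.2  47.6] turn -0.011
blue 14077 0.29972348 ((571.9165649414062, 153.62228393554688), [108.6110610961914, 110.87602233886719], np.float32(8.524665))
orange 1301 0.2714942 ((564.8809814453125, 182.4513397216797), [13.602470397949219, 52.10280990600586], np.float32(-3.5686052))
```

View pics/w1.png

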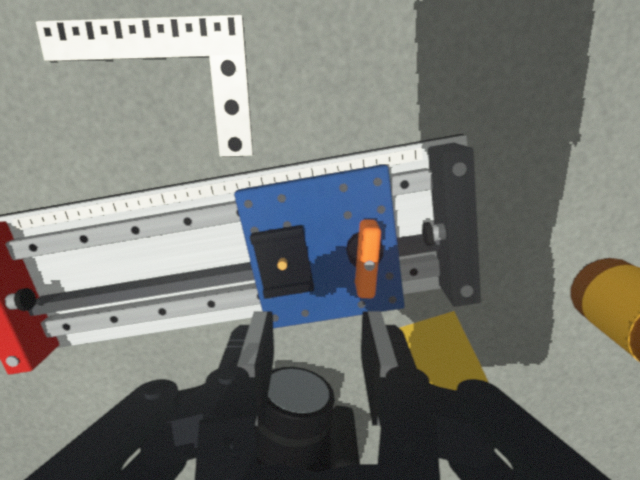

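The wrist view shows the orange bar at about (368,258), its side face visible, with the shoe at (281,262) and the fingers at the bottom. I'll measure the bar's top face using the depth map, along with the carriage and slide direction.

Run:
```python
from h import *
c=dict(np.load("w1.npz"))
q=c["rotation"]; M=R.from_quat(q[[1,2,3,0]]).as_matrix(); c2=dict(c); c2["rotation"]=M; P=pts(c2)
hsv=cv2.cvtColor(c["color"],cv2.COLOR_BGR2HSV)
o=(cv2.inRange(hsv,(5,150,100),(20,255,255))>0)&(P[...,2]>.07)&(P[...,2]<.11); print("zmax",np.percentile(P[o][:,2],[5,50,90,99]))
t=o&(P[...,2]>np.percentile(P[o][:,2],95)-.004); X=P[t][:,:2]*1000
print("top",t.sum(),cv2.minAreaRect(X.astype(np.float32)),X.mean(0))
b=mask(c,(100,120,40),(125,255,255)); print("plate z",np.median(P[b>0][:,2]))
k=(P[...,2]>.058)&(P[...,2]<.12)&(hsv[...,2]<60); k[:, :230]=0;k[:, 330:]=0;k[310:]=0;k[:215]=0
print("shoe z",np.percentile(P[k][:,2],[50,95]), P[k][:,:2].mean(0), P[k][:,:2].min(0),P[k][:,:2].max(0))
# bed front edge direction: rail-side edge of white bed at z~? print red block and dark block tops
for n,lo,hi in (("red",(0,120,60),(6,255,255)),):
    m=mask(c,lo,hi); print(n,P[m>0][:,2].max())
d=(P[...,2]>.054)&(P[...,2]<.066)&(hsv[...,1]<90)&(hsv[...,2]<110); d[:, :425]=0; d[:,490:]=0; d[:130]=0; d[310:]=0
print("dark",d.sum(),cv2.minAreaRect((P[d][:,:2]*1000).astype(np.float32)))
```

```text
zmax [0.0755505  0.09070133 0.09211342 0.09275908]
top 1095 ((567.94775390625, 183.77777099609375), (11.974876403808594, 48.73105239868164), 86.5285873413086) [566.35538519 183.37663699]
plate z 0.05565154331218314
shoe z [0.06013584 0.06530413] [0.57680249 0.12490789] [0.55027924 0.10334801] [0.60319733 0.14617125]
red 0.3433192920505844
dark 5244 ((559.10498046875, 247.12425231933594), (118.17516326904297, 36.71583938598633), 8.590584754943848)
```

```bash
python3 -c "
from h import *; to(.5675,.1836,.064,176.5)"
```

```text
tcp [0.5526 0.1521 0.1777] yaw 178.77 shift [-14.3  31.9 113.7] turn 0.04
```

```bash
python3 -m handwheel '[[-14,32,20,0.04,0.4],[-14,32,60,0.04,0.4],[-14,32,90,0.04,0.4],[-14,32,90,0.04,0.4],[-14,32,90,0.04,0.4]]'
python3 -c "
from h import *; to(.5675,.1836,.064,176.5)"
```

```text
clock: 2.85
tcp_pos: [0.5671, 0.1837, 0.0881]
orientation: [-0.001, 0.03, 1.0, -0.0]
wrist_force: [0.8, -0.5, 1.1]
finger_gap: 0.0342
grip_force: 0.0
tcp [0.5671 0.1837 0.0881] yaw 176.56 shift [-0.5 -0.1 24.1] turn 0.001
```

```bash
python3 -m handwheel '[[0,0,12,0,0.4],[0,0,24,0,0.4],[0,0,24,0,0.4],[0,0,24,0,0],[0,0,24,0,0],[0,0,24,0,0],[0,0,24,0,0],[0,0,24,0,0]]' 30
python3 -c "
from h import *; to(.5675,.1836,.064,176.5);print(sensors.get_state()['ft_torque'])"
```

```text
clock: 3.65
tcp_pos: [0.5677, 0.1839, 0.0644]
orientation: [0.0, 0.029, 1.0, -0.0]
wrist_force: [-0.4, -0.2, 2.0]
finger_gap: 0.0104
grip_force: 31.9
tcp [0.5677 0.1839 0.0644] yaw 176.63 shift [ 0.2 -0.3  0.4] turn 0.002
[-0.05829131  0.07037404 -0.03496913]
```

```bash
f(){ tr '\n' ' ' | sed 's/orientation:[^]]*\]//'; echo; }
python3 -m handwheel '[[-0.83,-3.91,0,0,0],[-1.66,-7.82,0,0,0]]' 30 |f
python3 -m handwheel '[[-0.83,-3.91,0,0,0],[-1.66,-7.82,0,0,0]]' |f
python3 -m handwheel '[[-0.83,-3.91,0,0,0],[-1.66,-7.82,0,0,0]]' |f
python3 -m handwheel '[[-0.83,-3.91,0,0,0],[-1.66,-7.82,0,0,0]]' |f
python3 -c "
from h import *; to(.5675,.1836,.064,176.5);print(sensors.get_state()['ft_torque'])"
```

```text
clock: 3.85 tcp_pos: [0.5689, 0.176, 0.0644]  wrist_force: [0.2, 1.0, 3.3] finger_gap: 0.0107 grip_force: 32.0 
clock: 4.05 tcp_pos: [0.5701, 0.1677, 0.0644]  wrist_force: [-0.1, 1.7, 4.8] finger_gap: 0.0106 grip_force: 32.2 
clock: 4.25 tcp_pos: [0.5714, 0.1597, 0.0644]  wrist_force: [-0.5, 0.7, 4.2] finger_gap: 0.0107 grip_force: 32.3 
clock: 4.45 tcp_pos: [0.5726, 0.1518, 0.0644]  wrist_force: [-0.7, 1.2, 5.6] finger_gap: 0.0103 grip_force: 32.3 
tcp [0.5726 0.1518 0.0644] yaw 176.62 shift [ 7.  31.4  0.4] turn 0.002
[ 0.19773742  0.17136602 -0.06634917]
```

```bash
f(){ tr '\n' ' ' | sed 's/orientation:[^]]*\]//;s/finger_gap.*//'; echo; }
python3 -m handwheel '[[-0.83,-3.91,-0.3,0,0]]' |f
python3 -m handwheel '[[-0.83,-3.91,0,0,0]]' |f
python3 -m handwheel '[[-0.83,-3.91,0,0,0]]' |f
python3 -m handwheel '[[-0.83,-3.91,0,0,0]]' |f
python3 -m handwheel '[[-0.83,-3.91,0,0,0]]' |f
python3 -m handwheel '[[-0.83,-3.91,0,0,0]]' |f
python3 -m handwheel '[[-0.83,-3.91,0,0,0]]' |f
python3 -m handwheel '[[-0.83,-3.91,0,0,0]]' |f
python3 -m handwheel '[[-0.83,-3.91,0,0,0]]' |f
python3 -m handwheel '[[-0.83,-3.91,0,0,0]]' |f
python3 -m handwheel '[[-0.83,-3.91,0,0,0]]' |f
python3 -m handwheel '[[-0.83,-3.91,0,0,0]]' |f
python3 -m handwheel '[[-0.83,-3.91,0,0,0]]' |f
python3 -m handwheel '[[-0.83,-3.91,0,0,0]]' |f
python3 -m handwheel '[[-0.83,-3.91,0,0,0]]' |f
python3 -m handwheel '[[-0.83,-3.91,0,0,0]]' |f
```

```text
clock: 4.55 tcp_pos: [0.5731, 0.1479, 0.0644]  wrist_force: [0.3, 1.5, 2.8] 
clock: 4.65 tcp_pos: [0.5737, 0.1439, 0.0644]  wrist_force: [1.1, 0.8, 3.7] 
clock: 4.75 tcp_pos: [0.5743, 0.14, 0.0644]  wrist_force: [0.0, 0.4, 3.2] 
clock: 4.85 tcp_pos: [0.5749, 0.1361, 0.0644]  wrist_force: [1.1, 1.8, 5.0] 
clock: 4.95 tcp_pos: [0.5755, 0.1321, 0.0644]  wrist_force: [0.3, 0.8, 3.9] 
clock: 5.05 tcp_pos: [0.5761, 0.1282, 0.0644]  wrist_force: [0.5, 1.7, 4.6] 
clock: 5.15 tcp_pos: [0.5767, 0.1242, 0.0644]  wrist_force: [0.0, -0.1, 4.7] 
clock: 5.25 tcp_pos: [0.5772, 0.1203, 0.0644]  wrist_force: [1.1, 1.7, 4.8] 
clock: 5.35 tcp_pos: [0.5778, 0.1166, 0.0644]  wrist_force: [0.3, 3.5, 4.3] 
clock: 5.45 tcp_pos: [0.5782, 0.1139, 0.0644]  wrist_force: [0.1, 7.7, 4.7] 
clock: 5.55 tcp_pos: [0.5786, 0.111, 0.0644]  wrist_force: [0.8, 10.2, 4.5] 
clock: 5.65 tcp_pos: [0.5792, 0.1073, 0.0644]  wrist_force: [0.2, 10.6, 5.1] 
clock: 5.75 tcp_pos: [0.5797, 0.1034, 0.0644]  wrist_force: [0.1, 10.1, 4.8] 
clock: 5.85 tcp_pos: [0.5804, 0.0994, 0.0644]  wrist_force: [0.9, 9.5, 4.6] 
clock: 5.95 tcp_pos: [0.5811, 0.095, 0.0644]  wrist_force: [0.5, 6.6, 5.3] 
clock: 6.05 tcp_pos: [0.5818, 0.0902, 0.0644]  wrist_force: [1.4, 2.4, 4.3]
```

```bash
f(){ tr '\n' ' ' | sed 's/orientation:[^]]*\]//;s/finger_gap.*//'; echo; }
python3 -m handwheel '[[-0.83,-3.91,0,0,0],[-1.66,-7.82,0,0,0]]' |f
python3 -m handwheel '[[-0.83,-3.91,0,0,0],[-1.66,-7.82,0,0,0]]' |f
python3 -m handwheel '[[-0.83,-3.91,0,0,0],[-1.66,-7.82,0,0,0]]' |f
python3 -m handwheel '[[-0.83,-3.91,0,0,0],[-1.66,-7.82,0,0,0],[-2.48,-11.74,0,0,0],[-3.31,-15.65,0,0,0]]' |f
python3 -m handwheel '[[-0.83,-3.91,0,0,0],[-1.66,-7.82,0,0,0],[-2.48,-11.74,0,0,0],[-3.31,-15.65,0,0,0]]' |f
python3 -m handwheel '[[-0.83,-3.91,0,0,0],[-1.66,-7.82,0,0,0],[-2.07,-9.78,0,0,0],[-2.07,-9.78,0,0,0]]' |f
python3 - <<'E'
from h import *
to(.5675,.1836,.064,176.5)
c=imaging.read_camera("top"); np.savez("top2.npz",**c)
m=mask(c,(100,120,40),(125,255,255),(190,180,390,290)); print(m.sum(),rect(c,m,.056))
m=mask(c,(0,120,90),(6,255,255),(190,180,390,290)); print(m.sum(),rect(c,m,.06))
E
```

```text
clock: 6.25 tcp_pos: [0.5832, 0.0806, 0.0644]  wrist_force: [0.9, 0.8, 4.9] 
clock: 6.45 tcp_pos: [0.5844, 0.0726, 0.0644]  wrist_force: [1.0, 0.2, 5.0] 
clock: 6.65 tcp_pos: [0.5856, 0.0647, 0.0644]  wrist_force: [1.3, 0.8, 5.0] 
clock: 7.05 tcp_pos: [0.588, 0.0489, 0.0644]  wrist_force: [1.4, 1.6, 4.4] 
clock: 7.45 tcp_pos: [0.5904, 0.0331, 0.0644]  wrist_force: [1.9, 1.1, 4.4] 
clock: 7.85 tcp_pos: [0.5919, 0.0228, 0.0644]  wrist_force: [2.7, -1.1, 5.1] 
tcp [0.5919 0.0228 0.0644] yaw 176.58 shift [ 33.9 159.1   0.2] turn 0.001
66 ((570.673095703125, -64.34255981445312), [13.58530044555664, 44.34738540649414], np.float32(-7.142504))
441 ((610.0146484375, -100.02245330810547), [21.955242156982422, 117.62826538085938], np.float32(8.289341))
```

```bash
f(){ tr '\n' ' ' | sed 's/orientation:[^]]*\]//;s/finger_gap.*//'; echo; }
python3 -m handwheel '[[-0.41,-1.96,0,0,0],[-0.83,-3.91,0,0,0]]' |f
python3 -m handwheel '[[-0.41,-1.96,0,0,0]]' |f
python3 -m handwheel '[[-0.41,-1.96,0,0,0]]' |f
python3 -m handwheel '[[-0.21,-0.98,0,0,0]]' |f
python3 -m handwheel '[[-0.21,-0.98,0,0,0]]' |f
```

```text
clock: 8.1 tcp_pos: [0.5924, 0.0198, 0.0644]  wrist_force: [2.3, 1.1, 5.1] 
clock: 8.2 tcp_pos: [0.5927, 0.0178, 0.0644]  wrist_force: [1.8, 1.0, 4.7] 
clock: 8.3 tcp_pos: [0.593, 0.0158, 0.0644]  wrist_force: [1.5, 1.2, 4.9] 
clock: 8.4 tcp_pos: [0.5931, 0.0147, 0.0644]  wrist_force: [1.8, 1.2, 5.4] 
clock: 8.5 tcp_pos: [0.5933, 0.0139, 0.0644]  wrist_force: [1.0, 1.0, 5.4]
```

```bash
f(){ tr '\n' ' ' | sed 's/orientation:[^]]*\]//;s/finger_gap.*//'; echo; }
python3 -m handwheel '[[-0.21,-0.98,0,0,0]]' |f
python3 -m handwheel '[[-0.21,-0.98,0,0,0]]' |f
python3 -m handwheel '[[-0.21,-0.98,0,0,0]]' |f
python3 -m handwheel '[[-0.21,-0.98,0,0,0]]' |f
```

```text
clock: 8.6 tcp_pos: [0.5934, 0.0129, 0.0644]  wrist_force: [2.1, 1.0, 5.5] 
clock: 8.7 tcp_pos: [0.5935, 0.0119, 0.0643]  wrist_force: [2.2, 0.1, 4.9] 
clock: 8.8 tcp_pos: [0.5937, 0.0109, 0.0644]  wrist_force: [2.0, 0.8, 5.1] 
clock: 8.9 tcp_pos: [0.5939, 0.0099, 0.0644]  wrist_force: [2.2, 1.2, 4.7]
```

```bash
f(){ tr '\n' ' ' | sed 's/orientation:[^]]*\]//;s/finger_gap.*//'; echo; }
python3 -m handwheel '[[-0.21,-0.98,0,0,0]]' |f
python3 -m handwheel '[[-0.21,-0.98,0,0,0]]' |f
python3 -m handwheel '[[-0.21,-0.98,0,0,0]]' |f
python3 -m handwheel '[[-0.21,-0.98,0,0,0],[-0.21,-0.98,0,0,0]]' |f
```

```text
clock: 9.0 tcp_pos: [0.594, 0.0089, 0.0644]  wrist_force: [1.9, 0.2, 4.7] 
clock: 9.1 tcp_pos: [0.5941, 0.0081, 0.0644]  wrist_force: [1.7, 2.6, 5.1] 
clock: 9.2 tcp_pos: [0.5942, 0.0076, 0.0644]  wrist_force: [1.7, 3.8, 5.7] 
clock: 9.4 tcp_pos: [0.5943, 0.007, 0.0644]  wrist_force: [1.8, 4.5, 6.9]
```

```bash
f(){ tr '\n' ' ' | sed 's/orientation:[^]]*\]//;s/finger_gap.*//'; echo; }
python3 -m handwheel '[[-0.21,-0.98,0,0,0],[-0.21,-0.98,0,0,0],[-0.21,-0.98,0,0,0],[-0.21,-0.98,0,0,0],[-0.21,-0.98,0,0,0],[-0.21,-0.98,0,0,0]]' |f
python3 -m handwheel '[[0.83,3.91,0,0,0],[1.66,7.82,0,0,0]]' |f
python3 -m handwheel '[[0.83,3.91,0,0,0],[1.66,7.82,0,0,0],[2.48,11.74,0,0,0],[3.31,15.65,0,0,0],[4.14,19.56,0,0,0],[4.97,23.47,0,0,0]]' |f
python3 -c "
from h import *; to(.5811,.095,.064,176.5);print(sensors.get_state()['ft_torque'])"
```

```text
clock: 10.0 tcp_pos: [0.5944, 0.0065, 0.0644]  wrist_force: [1.3, 5.4, 6.2] 
clock: 10.2 tcp_pos: [0.5934, 0.0126, 0.0644]  wrist_force: [1.4, -0.9, 5.3] 
clock: 10.8 tcp_pos: [0.5899, 0.0364, 0.0644]  wrist_force: [1.5, -0.9, 4.5] 
tcp [0.5899 0.0364 0.0644] yaw 176.62 shift [12.2 58.   0.3] turn 0.002
[-0.15344757 -0.38955568 -0.00277993]
```

```bash
f(){ tr '\n' ' ' | sed 's/orientation:[^]]*\]//;s/finger_gap.*//'; echo; }
python3 -m handwheel '[[0.83,3.91,0,0,0],[1.66,7.82,0,0,0],[2.48,11.74,0,0,0],[3.31,15.65,0,0,0],[4.14,19.56,0,0,0],[4.97,23.47,0,0,0],[5.8,27.38,0,0,0],[6.62,31.3,0,0,0]]' |f
python3 -m handwheel '[[0.83,3.91,0,0,0],[1.66,7.82,0,0,0]]' |f
for i in 1; do
python3 -m handwheel '[[0.62,2.93,0,0,0]]' |f
python3 -m handwheel '[[0.62,2.93,0,0,0]]' |f
python3 -m handwheel '[[0.62,2.93,0,0,0]]' |f
python3 -m handwheel '[[0.62,2.93,0,0,0]]' |f
python3 -m handwheel '[[0.62,2.93,0,0,0]]' |f
python3 -m handwheel '[[0.62,2.93,0,0,0]]' |f
python3 -m handwheel '[[0.62,2.93,0,0,0]]' |f
python3 -m handwheel '[[0.62,2.93,0,0,0]]' |f
python3 -m handwheel '[[0.62,2.93,0,0,0]]' |f
python3 -m handwheel '[[0.62,2.93,0,0,0]]' |f
python3 -m handwheel '[[0.62,2.93,0,0,0]]' |f
python3 -m handwheel '[[0.62,2.93,0,0,0]]' |f
python3 -m handwheel '[[0.62,2.93,0,0,0]]' |f
python3 -m handwheel '[[0.62,2.93,0,0,0]]' |f
python3 -m handwheel '[[0.62,2.93,0,0,0]]' |f
done
```

```text
clock: 11.6 tcp_pos: [0.5851, 0.068, 0.0644]  wrist_force: [2.3, -1.1, 5.1] 
clock: 11.8 tcp_pos: [0.5839, 0.0759, 0.0644]  wrist_force: [2.2, -0.8, 5.7] 
clock: 11.9 tcp_pos: [0.5835, 0.079, 0.0644]  wrist_force: [1.9, -0.6, 5.4] 
clock: 12.0 tcp_pos: [0.583, 0.0819, 0.0644]  wrist_force: [1.9, -0.1, 3.6] 
clock: 12.1 tcp_pos: [0.5826, 0.0848, 0.0644]  wrist_force: [1.7, -0.5, 4.9] 
clock: 12.2 tcp_pos: [0.5821, 0.0877, 0.0644]  wrist_force: [1.7, -0.7, 5.1] 
clock: 12.3 tcp_pos: [0.5817, 0.0904, 0.0644]  wrist_force: [3.0, -2.8, 4.5] 
clock: 12.4 tcp_pos: [0.5814, 0.0924, 0.0644]  wrist_force: [2.9, -6.9, 5.4] 
clock: 12.5 tcp_pos: [0.5811, 0.0946, 0.0644]  wrist_force: [2.8, -8.5, 4.7] 
clock: 12.6 tcp_pos: [0.5807, 0.097, 0.0644]  wrist_force: [3.0, -9.8, 4.4] 
clock: 12.7 tcp_pos: [0.5803, 0.0999, 0.0644]  wrist_force: [2.5, -8.7, 4.7] 
clock: 12.8 tcp_pos: [0.5798, 0.1029, 0.0644]  wrist_force: [3.0, -8.4, 4.8] 
clock: 12.9 tcp_pos: [0.5794, 0.1059, 0.0644]  wrist_force: [3.0, -8.1, 5.7] 
clock: 13.0 tcp_pos: [0.579, 0.1089, 0.0644]  wrist_force: [2.0, -7.7, 5.4] 
clock: 13.1 tcp_pos: [0.5785, 0.1122, 0.0644]  wrist_force: [3.1, -5.9, 5.0] 
clock: 13.2 tcp_pos: [0.5779, 0.1158, 0.0644]  wrist_force: [2.8, -3.4, 5.5] 
clock: 13.3 tcp_pos: [0.5773, 0.12, 0.0644]  wrist_force: [2.9, -1.3, 5.1]
```

```bash
f(){ tr '\n' ' ' | sed 's/orientation:[^]]*\]//;s/finger_gap.*//'; echo; }
python3 -m handwheel '[[0.83,3.91,0,0,0],[1.66,7.82,0,0,0],[2.48,11.74,0,0,0],[3.31,15.65,0,0,0],[4.14,19.56,0,0,0],[4.97,23.47,0,0,0],[5.8,27.38,0,0,0],[6.62,31.3,0,0,0]]' |f
python3 -m handwheel '[[0.83,3.91,0,0,0],[1.66,7.82,0,0,0],[2.48,11.74,0,0,0],[3.31,15.65,0,0,0],[4.14,19.56,0,0,0],[4.97,23.47,0,0,0],[5.8,27.38,0,0,0],[6.62,31.3,0,0,0]]' |f
python3 -m handwheel '[[0.83,3.91,0,0,0],[1.66,7.82,0,0,0],[2.07,9.78,0,0,0],[2.48,11.74,0,0,0],[2.9,13.69,0,0,0]]' |f
python3 -m handwheel '[[0.41,1.96,0,0,0],[0.83,3.91,0,0,0]]' |f
python3 -m handwheel '[[0.21,0.98,0,0,0]]' |f
python3 -m handwheel '[[0.21,0.98,0,0,0]]' |f
```

```text
clock: 14.1 tcp_pos: [0.5724, 0.1521, 0.0644]  wrist_force: [2.2, 0.3, 4.4] 
clock: 14.9 tcp_pos: [0.5677, 0.1837, 0.0644]  wrist_force: [2.1, -1.4, 5.0] 
clock: 15.4 tcp_pos: [0.5656, 0.1975, 0.0644]  wrist_force: [1.5, -0.6, 5.7] 
clock: 15.6 tcp_pos: [0.565, 0.2014, 0.0644]  wrist_force: [2.2, -0.9, 4.7] 
clock: 15.7 tcp_pos: [0.5649, 0.2025, 0.0644]  wrist_force: [2.9, -0.0, 5.0] 
clock: 15.8 tcp_pos: [0.5647, 0.2034, 0.0644]  wrist_force: [2.3, -0.0, 5.0]
```

```bash
f(){ tr '\n' ' ' | sed 's/orientation:[^]]*\]//;s/finger_gap.*//'; echo; }
python3 -m handwheel '[[0.21,0.98,0,0,0],[0.41,1.96,0,0,0]]' |f
python3 -m handwheel '[[0.21,0.98,0,0,0]]' |f
python3 -m handwheel '[[0.21,0.98,0,0,0]]' |f
python3 -m handwheel '[[0.21,0.98,0,0,0]]' |f
```

```text
clock: 16.0 tcp_pos: [0.5644, 0.2054, 0.0644]  wrist_force: [1.5, 0.1, 6.3] 
clock: 16.1 tcp_pos: [0.5643, 0.2063, 0.0644]  wrist_force: [2.7, -0.3, 5.1] 
clock: 16.2 tcp_pos: [0.5641, 0.2071, 0.0644]  wrist_force: [2.1, -1.5, 5.6] 
clock: 16.3 tcp_pos: [0.564, 0.2077, 0.0644]  wrist_force: [1.9, -4.0, 4.7]
```

```bash
f(){ tr '\n' ' ' | sed 's/orientation:[^]]*\]//;s/finger_gap.*//'; echo; }
python3 -m handwheel '[[0.21,0.98,0,0,0],[0.31,1.47,0,0,0],[0.31,1.47,0,0,0],[0.31,1.47,0,0,0],[0.31,1.47,0,0,0],[0.31,1.47,0,0,0],[0.31,1.47,0,0,0]]' |f
python3 -m handwheel '[[-0.83,-3.91,0,0,0],[-1.66,-7.82,0,0,0],[-2.48,-11.74,0,0,0],[-3.31,-15.65,0,0,0],[-4.14,-19.56,0,0,0],[-4.97,-23.47,0,0,0],[-5.8,-27.38,0,0,0],[-6.62,-31.3,0,0,0]]' |f
python3 -m handwheel '[[-0.83,-3.91,0,0,0],[-1.66,-7.82,0,0,0],[-2.48,-11.74,0,0,0],[-3.31,-15.65,0,0,0],[-4.14,-19.56,0,0,0],[-4.97,-23.47,0,0,0],[-5.8,-27.38,0,0,0],[-6.62,-31.3,0,0,0]]' |f
python3 -m handwheel '[[-0.83,-3.91,0,0,0],[-1.66,-7.82,0,0,0],[-2.48,-11.74,0,0,0]]' |f
```

```text
clock: 17.0 tcp_pos: [0.5639, 0.2084, 0.0644]  wrist_force: [2.0, -4.3, 6.0] 
clock: 17.8 tcp_pos: [0.5684, 0.1786, 0.0644]  wrist_force: [2.2, 1.5, 5.6] 
clock: 18.6 tcp_pos: [0.5732, 0.147, 0.0644]  wrist_force: [2.8, 1.7, 5.1] 
clock: 18.9 tcp_pos: [0.575, 0.1351, 0.0644]  wrist_force: [1.7, 1.9, 6.2]
```

```bash
f(){ tr '\n' ' ' | sed 's/orientation:[^]]*\]//;s/finger_gap.*//'; echo; }
python3 -m handwheel '[[-0.62,-2.93,0,0,0],[-1.24,-5.87,0,0,0],[-1.86,-8.8,0,0,0]]' |f
python3 -m handwheel '[[-0.62,-2.93,0,0,0]]' |f
python3 -m handwheel '[[-0.41,-1.96,0,0,0]]' |f
python3 -m handwheel '[[-0.41,-1.96,0,0,0]]' |f
python3 -m handwheel '[[-0.41,-1.96,0,0,0]]' |f
python3 -m handwheel '[[-0.41,-1.96,0,0,0]]' |f
python3 -m handwheel '[[-0.41,-1.96,0,0,0]]' |f
python3 -m handwheel '[[-0.41,-1.96,0,0,0]]' |f
python3 -m handwheel '[[-0.41,-1.96,0,0,0]]' |f
```

```text
clock: 19.2 tcp_pos: [0.5763, 0.1263, 0.0644]  wrist_force: [1.7, 2.0, 5.1] 
clock: 19.3 tcp_pos: [0.5768, 0.1233, 0.0644]  wrist_force: [1.8, 0.4, 5.2] 
clock: 19.4 tcp_pos: [0.5771, 0.1212, 0.0644]  wrist_force: [2.5, 0.4, 5.2] 
clock: 19.5 tcp_pos: [0.5774, 0.1194, 0.0644]  wrist_force: [2.1, 1.2, 5.6] 
clock: 19.6 tcp_pos: [0.5776, 0.1175, 0.0644]  wrist_force: [1.6, 3.2, 5.6] 
clock: 19.7 tcp_pos: [0.5778, 0.1162, 0.0644]  wrist_force: [1.1, 5.1, 6.2] 
clock: 19.8 tcp_pos: [0.578, 0.115, 0.0644]  wrist_force: [1.6, 7.4, 4.7] 
clock: 19.9 tcp_pos: [0.5782, 0.1136, 0.0644]  wrist_force: [0.9, 8.6, 5.7] 
clock: 20.0 tcp_pos: [0.5784, 0.112, 0.0644]  wrist_force: [2.0, 10.4, 6.2]
```

```bash
f(){ tr '\n' ' ' | sed 's/orientation:[^]]*\]//;s/finger_gap.*//'; echo; }
python3 -m handwheel '[[-0.41,-1.96,0,0,0]]' |f
python3 -m handwheel '[[-0.41,-1.96,0,0,0]]' |f
python3 -m handwheel '[[-0.41,-1.96,0,0,0]]' |f
python3 -m handwheel '[[-0.21,-0.98,0,0,0]]' |f
python3 -m handwheel '[[0,0,0,0,0],[0,0,0,0,0]]' |f
python3 -c "
from h import *; to(.5797,.1038,.064,176.5);s=sensors.get_state();print(s['ft_torque'],s['joint_pos'])"
```

```text
clock: 20.1 tcp_pos: [0.5787, 0.1101, 0.0644]  wrist_force: [1.6, 7.9, 5.3] 
clock: 20.2 tcp_pos: [0.579, 0.1081, 0.0644]  wrist_force: [1.0, 7.9, 6.1] 
clock: 20.3 tcp_pos: [0.5793, 0.1061, 0.0644]  wrist_force: [0.8, 8.3, 5.9] 
clock: 20.4 tcp_pos: [0.5795, 0.1049, 0.0644]  wrist_force: [0.8, 8.1, 5.9] 
clock: 20.6 tcp_pos: [0.5796, 0.1044, 0.0644]  wrist_force: [1.4, 6.2, 5.0] 
tcp [0.5796 0.1044 0.0644] yaw 176.71 shift [-0.2 -0.6  0.4] turn 0.004
[ 1.34806305 -0.24602136 -0.05481327] [ 0.03980052  0.41813165 -0.16391987  0.98857372  0.00399163  0.09716368]
```

```bash
f(){ tr '\n' ' ' ; echo; }
python3 -m handwheel '[[-0.1,-0.5,0,0,0],[-0.1,-0.5,0,0,0],[-0.1,-0.5,0,0.08,0],[-0.1,-0.5,0,0.16,0],[-0.1,-0.5,0,0.24,0],[-0.1,-0.5,0,0.32,0]]' 60 |f
python3 -m handwheel '[[0,0,0,0.1,0],[0,0,0,0.2,0],[0,0,0,0.3,0],[0,0,0,0.4,0]]' |f
python3 -c "
from h import *; to(.5797,.1038,.064,176.5);print(sensors.get_state()['ft_torque'])"
```

```text
clock: 21.2 tcp_pos: [0.5798, 0.1044, 0.0645] orientation: [-0.0, 0.189, 0.982, 0.002] wrist_force: [1.2, 8.2, 4.8] finger_gap: 0.0094 grip_force: 59.1 
clock: 21.6 tcp_pos: [0.5803, 0.105, 0.0645] orientation: [-0.001, 0.38, 0.925, 0.003] wrist_force: [2.4, 9.1, 5.1] finger_gap: 0.0095 grip_force: 59.0 
tcp [0.5803 0.105  0.0645] yaw 135.3 shift [-0.4 -1.2  0.5] turn -0.719
[ 2.05215399 -0.60861225  0.23787625]
```

```bash
f(){ tr '\n' ' ' ; echo; }
python3 -m handwheel '[[0,0,0,0.1,0],[0,0,0,0.2,0],[0,0,0,0.3,0],[0,0,0,0.36,0],[0,0,0,0.36,0],[0,0,0,0.36,0]]' |f
python3 -c "
from h import *; to(.5797,.1038,.064,176.5);print(sensors.get_state()['ft_torque'])
c=imaging.read_camera('wrist'); cv2.imwrite('pics/w2.png',c['color'])"
```

```text
clock: 22.2 tcp_pos: [0.5808, 0.1054, 0.0645] orientation: [-0.001, 0.538, 0.843, 0.003] wrist_force: [4.6, 11.6, 3.1] finger_gap: 0.0094 grip_force: 58.8 
tcp [0.5808 0.1054 0.0645] yaw 114.9 shift [-1.  -1.7  0.5] turn -1.075
[ 2.26555621 -0.87434446  0.10029302]
```

View pics/w2.png

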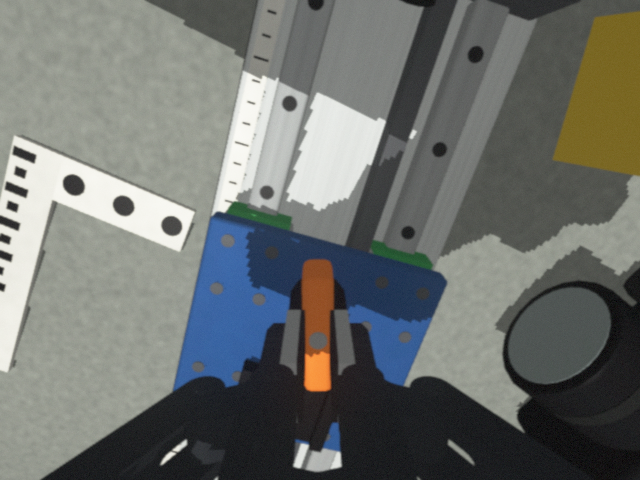

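The wrist view shows the bar at (317,325) between the pads, now nearly along the rails. That puts the clamp at about 1.28 rad, so it is done up. I'll release, rise clear and check.

```bash
f(){ tr '\n' ' ' ; echo; }
python3 -m handwheel '[[0,0,0,0,0.3],[0,0,0,0,0.3],[0,0,0,0,0.3],[0,0,0,0,0.3]]' |f
python3 -m handwheel '[[0,0,-10,0,0.3],[0,0,-30,0,0.3],[0,0,-60,0,0.3],[0,0,-100,0,0.3],[0,0,-110,0,0.3],[0,0,-110,0,0.3],[0,0,-110,0,0.3]]' |f
python3 - <<'E'
from h import *
to(.5797,.1038,.064,176.5)
c=imaging.read_camera("wrist"); cv2.imwrite("pics/w3.png",c["color"])
q=c["rotation"]; c2=dict(c); c2["rotation"]=R.from_quat(q[[1,2,3,0]]).as_matrix(); P=pts(c2)
hsv=cv2.cvtColor(c["color"],cv2.COLOR_BGR2HSV)
o=(cv2.inRange(hsv,(5,150,80),(20,255,255))>0)&(P[...,2]>.088)&(P[...,2]<.097)
print("bar",o.sum(),cv2.minAreaRect((P[o][:,:2]*1000).astype(np.float32)))
m=mask(c,(100,120,30),(125,255,255)); print("blue",rect(c,m,.056))
c=imaging.read_camera("top"); m=mask(c,(100,120,40),(125,255,255),(190,180,390,290)); print("top blue",m.sum(),rect(c,m,.056))
E
```

```text
clock: 22.65 tcp_pos: [0.5789, 0.1014, 0.0636] orientation: [-0.001, 0.539, 0.842, -0.001] wrist_force: [-0.2, -0.1, 0.0] finger_gap: 0.0257 grip_force: 0.0 
clock: 23.35 tcp_pos: [0.5794, 0.1016, 0.1737] orientation: [-0.0, 0.539, 0.842, -0.0] wrist_force: [-0.0, -0.5, -0.6] finger_gap: 0.0254 grip_force: 0.0 
tcp [0.5794 0.1016 0.1737] yaw 114.74 shift [  1.9   1.3 109.7] turn -1.078
bar 1186 ((580.7158813476562, 102.74371337890625), (11.423149108886719, 48.75585174560547), 24.853281021118164)
blue ((585.066162109375, 73.7342529296875), [109.54852294921875, 109.76996612548828], np.float32(-81.40673))
top blue 493 ((588.3218383789062, 43.352569580078125), [51.424903869628906, 111.37996673583984], np.float32(5.9305863))
```

View pics/w3.png

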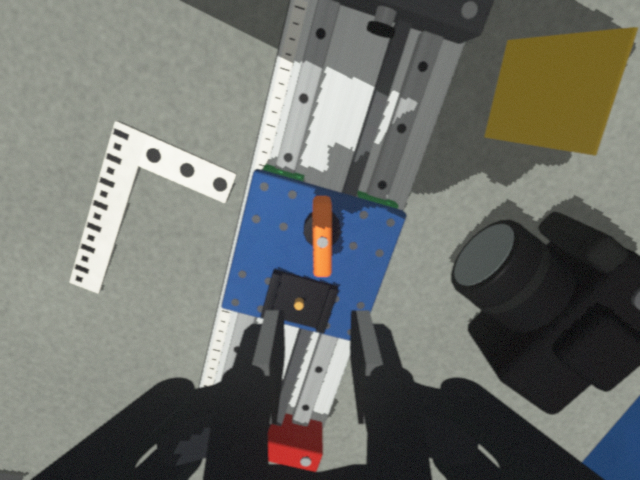

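The wrist view shows the clamp bar at (322,235), turned along the rails, with the fingers clear and the bystanders where they were. The carriage measures within about 1 mm of the middle of the tight spot, so I'm handing in.

```bash
python3 -c "
from workcell import workorder; print(workorder.hand_in())"
```

```text
the job is handed in; nothing more can be done
None
```

I stroked the carriage home and then out to rest against each buffer. It is now clamped (knob at about 1.28 rad) within about 1 mm of the measured middle of the tight spot, about y = −3.5 mm in the slide's frame. The gripper is clear, the other things on the bench were left alone, and I handed in at about 23.5 s; no verdict came back.

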